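# Stand the femur models in the lock stand after class

## Robot

A 7-joint arm with a two-finger parallel gripper is mounted at the origin on the work surface. World frame = base frame: x ahead of the robot, y to its left, z up, the work surface at z = 0. Lengths are in m, angles in degrees, forces in N, time in s.
With the tool pointing down it reaches from about 0.4 to 0.875 m from the base axis. Payload 4.4 kg.
Tool frame: the origin (TCP) lies midway between the tips of the shut fingers; the grasp point (between the pads) lies 19 mm behind it (arm.pinch_z is the distance from the TCP to the grasp point, in m); x points along the fingers, z is the direction in which the jaws open and shut, and the axes are right-handed (so a half turn about x gives the same grasp; the last joint's range is limited). The gripper opens to 85 mm and grips with 20 to 120 N. Pads are 22 mm wide; open, the fingers measure 114 mm over their backs; the gripper's body (76 mm by 85 mm) begins 54 mm behind the grasp point. The pads swing forward as they close: fully open they stand 13 mm farther back than shut.
Start: joints at [-69.889, 36.005, 2.206, 86.941, -1.547, 57.084, -1.146], TCP at [0.263, 0.594, 0.231] pointing down, gripper open.
Joint ranges: [-175.42, 175.42], [-21.48, 121.26], [-71.46, 75.88], [10.55, 141.38], [-63.04, 243.04], [13.31, 113.54], [-168.57, 168.57]. Speed limits (degrees/s): [147.25, 147.25, 180, 180, 180, 180, 180].

## Interface

Orientations are given as a 3x3 rotation matrix whose columns are the frame's x, y, z axes.
In Python, from workcell import arm gives the robot as it stands. The module is installed in compiled form; this text tells all that it offers.
- The arm moves only by the shell command python3 -m creep 'ROWS' [FORCE]. ROWS is JSON, a list of rows, each a list of 7 numbers: the shift along the tool's x, y, z in m, then the turn, a rotation vector about the tool's x, y, z in degrees, then the finger opening in m, from 0 to 0.0854. In form: [[dx, dy, dz, ax, ay, az, claw], ...]. A call has 1 to 10 rows; each row is the pose to reach, as a shift and turn from the pose commanded when the call began, along the tool's axes at that moment; what a row does not reach only later rows make up. A row lasts 1/10 s, in which the tool goes at most 50 mm and 8.59 degrees, less where a joint would pass 70% of its speed; a pose out of reach is approached as far as the arm can. A call with a gripper value outside its range is refused whole. The fingers move at their own pace and stop on an object; FORCE is the grip in N (left out, the last holds). Time passes only in rows, so rows that repeat a pose let the fingers close. It gives the time, the measured TCP pose, the force and the opening at its end, in the units of the state.
- arm.get_state(): the state, without advancing time (a new reading comes with each control period).
- arm.snapshot(name): name is "side" or "top" or "wrist"; returns the picture (384x512x3 uint8, red, green, blue); there is no depth.
- arm.camera_params(name): a dict with "K" (3x3 intrinsics, pixels), "rvec" (rotation vector, rad) and "tvec" (3), from world to camera coordinates, as OpenCV has them. Camera axes: x right, y down, z forward; pixel columns grow to the right and rows downward; lengths in m; the calibration is good to about 2 mm. A picture is of the moment at which its call begins: read the wrist's pose just before it. camera_params takes no time and is no camera call; for the wrist camera it gives the pose at the moment of the call.
- arm.finish_job(): hands the job in, once; it reports no verdict.
The state is a dict: "t": time; "joint_positions": joint angles; "dq": joint speeds; "effort": joint torques, N m; "tool_pos": TCP position; "tcp_rot": TCP orientation; "wrist_force": force on the tool from outside, world axes, zero at the start; "moment": the same for the moment, N m; "width": finger opening in m.
Only numpy, scipy, OpenCV 4.12 (cv2) and the standard library are available. Lean on these libraries where they do the work, as an engineer would, in place of code of your own. Each camera call takes 0.05 s, during which the arm holds its last target. There are 200 camera calls.

## Task

Pick every cream femur section out of the grey crate and stand it in a steel cup of the wooden stand, foot fully down on the cup's floor and the head with the red dot upright on top, one to a cup; put the stray blue vertebra that lies on the bench into the crate. Only once all the femurs are standing, push the stand's red lever all the way over, away from the robot, to lock it. Leave the kidney, the heart half, the liver and the jaw in the crate.

Things in the scene. Friction and masses are not known exactly. Their poses are not given: they have to be found in the camera images.
- femur0: cream resin femur, 140 mm, 140 g, loose in the crate, or absent. +x runs along it to the head; origin on the shaft axis. Shaft: 20 mm round, x -34 to 36 mm. Head: block x 36 to 62, 40 (y) by 36 mm (z), red dot on its end. Foot: round, 36 mm across, x -78 to -42, flat sole, 4 mm chamfer. Lying, its axis is 18 mm above the floor; stood in a cup, its origin is 78 mm above the cup floor
- femur1: cream resin femur, 140 mm, 140 g, loose in the crate, or absent. +x runs along it to the head; origin on the shaft axis. Shaft: 20 mm round, x -34 to 36 mm. Head: block x 36 to 62, 40 (y) by 36 mm (z), red dot on its end. Foot: round, 36 mm across, x -78 to -42, flat sole, 4 mm chamfer. Lying, its axis is 18 mm above the floor; stood in a cup, its origin is 78 mm above the cup floor
- femur2: cream resin femur, 140 mm, 140 g, loose in the crate, or absent. +x runs along it to the head; origin on the shaft axis. Shaft: 20 mm round, x -34 to 36 mm. Head: block x 36 to 62, 40 (y) by 36 mm (z), red dot on its end. Foot: round, 36 mm across, x -78 to -42, flat sole, 4 mm chamfer. Lying, its axis is 18 mm above the floor; stood in a cup, its origin is 78 mm above the cup floor
- crate: fixed open crate of grey plastic, 350 (x) by 350 (y) by 40 mm high outside, walls and floor 5 mm; origin at the centre of its underside. Two or three femurs lie side by side in it, about 90 mm apart, roughly along its y axis, heads to +y; kidney and heart lie near its -y wall, liver and jaw near its +y wall
- stand: fixed dark wooden base 290 (x) by 95 (y) by 12 mm, origin at the centre of its underside; three steel cups in a row along its x axis, 95 mm apart (cup1 over the origin); a square lug on its +y side, to y = +157 mm, carries the lever, whose base stands at x = 0, y = +115 mm. Its x axis points away from the robot at yaw 0
- cup0 (a point): centre of the inner floor of a steel cup of the stand, 17 mm above the bench; bore 39 mm across, opening to 51 mm at the rim, which is 47 mm above this point; outside 59 mm across at the rim
- cup1 (a point): centre of the inner floor of a steel cup of the stand, 17 mm above the bench; bore 39 mm across, opening to 51 mm at the rim, which is 47 mm above this point; outside 59 mm across at the rim
- cup2 (a point): centre of the inner floor of a steel cup of the stand, 17 mm above the bench; bore 39 mm across, opening to 51 mm at the rim, which is 47 mm above this point; outside 59 mm across at the rim
- lock (a joint): red locking lever, 0 = leaning to the robot (the stand's -x), 1.0 = fully over to the stand's +x; it stays where it is left, and may start up to 0.2 over; its pivot is 34 mm above the bench, over the lug, and it stands upright at 0.5; a light push of a few newtons on its tip turns it about an axis along the stand's y
- lock_tip (a point): centre of the red 26 mm ball at the tip of the lever, 80 mm from its pivot; the rod below it is 10 mm thick
- vertebra: blue plastic vertebra, 30 mm high, 70 g, loose on the bench; origin at the centre of the underside of its round body, 36 mm across; its spine points along +x to 60 mm and a bar 62 mm wide along y, 14 mm thick, crosses at x = 20 to 32 mm
- kidney: glossy red kidney model, about 66 by 45 by 34 mm, loose in the crate; origin at the centre of its underside
- heart: pale pink plastic heart half, about 84 by 58 by 32 mm, loose in the crate; origin at the centre of its underside
- liver: dark brown liver model, 80 by 36 by 30 mm, loose in the crate; origin at the centre of its underside
- jaw: white plastic lower jaw, 56 by 35 by 20 mm, U-shaped, loose in the crate; origin at the centre of its underside
Not all that is in view belongs to the job. What is shaped like the femur0 but turquoise is not meant. Leave any purple look-alike of the jaw alone.

How it is judged:
By the outcome, as a careful person would: the job done as asked, in the order asked, and still so for the second after the job is handed in, with the robot touching nothing.
Of femur0, femur1, femur2 only 2 to 3 are there at a start; the rules pass over those that are not, and their reading is None.
At some moment in a run one of femur0, femur1, femur2, vertebra may be knocked a few centimetres aside while the robot is not near it.
Once in a run the grip may slacken for a moment while it holds something.
It also fails if it takes over 210 s, if anything falls off the work surface, if the arm or the gripper's body presses on something with over 40 N, if the wrist force passes 120 N, or if a joint passes its speed limit or range.

## Working session

There is one attempt and no reset: what is moved stays moved. The work goes in short steps, Python scripts to look and compute and a shell command to move; the robot and the scene stay as the last step left them, time stands still between calls to the robot, and variables do not carry over. Pictures are saved under pics/ and viewed, about 12 in all and at most 16, crops included, and the job is handed in when it is done.

```bash
mkdir -p pics; cat > h.py <<'E'
import numpy as np,cv2
from workcell import arm
def snap(c,name,crop=None,scale=1):
    P=arm.camera_params(c); im=arm.snapshot(c)[:,:,::-1].copy()
    cv2.imwrite(f'pics/{name}_full.png',im)
    if crop: u0,v0,u1,v1=crop; im=im[v0:v1,u0:u1]
    if scale!=1: im=cv2.resize(im,None,fx=scale,fy=scale,interpolation=cv2.INTER_CUBIC)
    cv2.imwrite(f'pics/{name}.png',im); return P
def w(P,uv,z):
    "pixel -> world at height z"
    R=cv2.Rodrigues(np.array(P['rvec'],float))[0]; t=np.array(P['tvec'],float).ravel()
    d=R.T@np.linalg.inv(np.array(P['K']))@np.array([uv[0],uv[1],1.]); c=-R.T@t
    return c+d*(z-c[2])/d[2]
def pix(P,X):
    return cv2.projectPoints(np.array(X,float).reshape(-1,3),np.array(P['rvec'],float),np.array(P['tvec'],float),np.array(P['K'],float),None)[0].reshape(-1,2)
def rel(target,Rt=None):
    "shift in tool axes (and rotvec deg) from the current measured pose"
    s=arm.get_state();R=np.array(s['tcp_rot']);d=R.T@(np.array(target)-np.array(s['tool_pos']))
    r=np.zeros(3) if Rt is None else np.degrees(cv2.Rodrigues(R.T@Rt)[0].ravel())
    return np.round(d,4),np.round(r,2)
E
python3 - <<'E'
from h import *
np.set_printoptions(precision=3,suppress=True)
for c in('top','side'):
    P=snap(c,c+'0'); print(c,P)
s=arm.get_state();print(s)
a=cv2.imread('pics/top0.png');b=cv2.imread('pics/side0.png')
E
```

```text
top {'K': array([[363.084,   0.   , 256.857],
       [  0.   , 363.084, 195.056],
       [  0.   ,   0.   ,   1.   ]]), 'rvec': array([ 2.228, -2.168,  0.04 ]), 'tvec': array([0.074, 0.433, 1.219])}
side {'K': array([[408.405,   0.   , 249.403],
       [  0.   , 408.405, 195.259],
       [  0.   ,   0.   ,   1.   ]]), 'rvec': array([ 0.385, -2.79 ,  1.097]), 'tvec': array([0.433, 0.071, 1.318])}
{'t': 0.1, 'joint_positions': array([-69.889,  36.052,   2.203,  86.991,  -1.548,  57.084,  -1.146]), 'dq': array([ 0.123, -0.177, -0.03 , -0.073,  0.01 , -0.068, -0.042]), 'effort': array([  0.003, -56.454,   1.23 , -19.398,   0.011,   0.005,  -0.   ]), 'tool_pos': array([0.263, 0.594, 0.231]), 'tcp_rot': array([[-0.001, -0.914,  0.405],
       [-0.002,  0.405,  0.914],
       [-1.   ,  0.   , -0.002]]), 'wrist_force': array([-0.06 ,  0.363, -0.024]), 'moment': array([-0.042,  0.035,  0.01 ]), 'width': 0.08543561535586999}
```

View pics/top0.png

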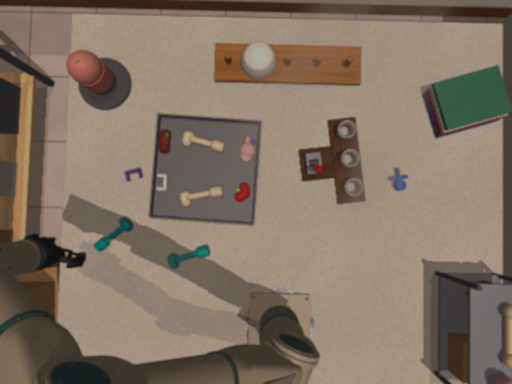

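View pics/side0.png

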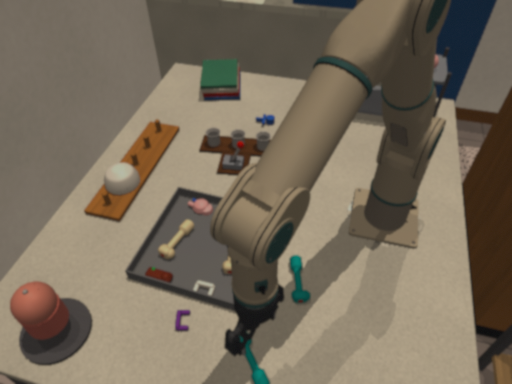

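Top view: cream femurs at (203,142) and (200,195). The turquoise look-alikes at (114,234) and (188,257) are excluded, as is the purple jaw look-alike at (134,174). Vertebra (399,179), cups (346,129), (350,158), (354,187), lever ball about (320,170). Next, a close crop to check these choices.

```bash
python3 - <<'E'
from h import *
im=cv2.imread('pics/top0_full.png')[105:235,145:415]
cv2.imwrite('pics/c1.png',cv2.resize(im,None,fx=2.96,fy=2.96,interpolation=cv2.INTER_CUBIC))
E
```

```text
(no output)
```

View pics/c1.png

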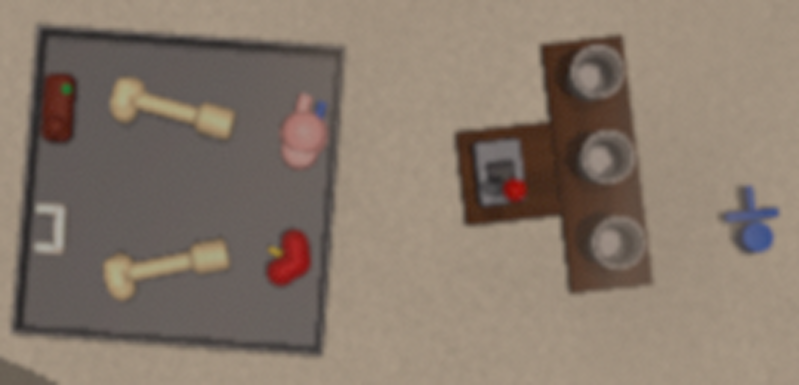

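```bash
python3 - <<'E'
from h import *
np.set_printoptions(precision=4,suppress=True)
P=arm.camera_params('top')
f=lambda u,v,z:w(P,(145+u/2.96,105+v/2.96),z)
for n,(h,t) in dict(A=((122,100),(218,121)),B=((117,278),(212,256))).items():
    a=f(*h,.035);b=f(*t,.035);d=(a-b)[:2];print(n,'head',a,'foot',b,'len',np.linalg.norm(d),'az',np.degrees(np.arctan2(d[1],d[0])),'origin',b+(a-b)*60/109)
for c in((596,72),(605,157),(616,242)):print('cup',f(*c,.064))
for c in((542,45),(623,37),(652,283),(572,292)):print('base',f(*c,.012))
print('ball',f(514,189,.1));print('vert',f(757,237,.03),f(748,190,.02))
for c in((42,28),(343,47),(321,353),(15,330)):print('crate',f(*c,.04))
P=snap('wrist','w0');print(P);print(-cv2.Rodrigues(P['rvec'])[0].T@P['tvec'])
E
```

```text
A head [0.611  0.3264 0.035 ] foot [0.5901 0.2175 0.035 ] len 0.11097439226504252 az 79.12249290988694 origin [0.6016 0.2775 0.035 ]
B head [0.4103 0.3249 0.035 ] foot [0.4378 0.2194 0.035 ] len 0.10910521458944422 az 104.61654093530267 origin [0.4227 0.2775 0.035 ]
cup [ 0.6502 -0.1996  0.064 ]
cup [ 0.5566 -0.211   0.064 ]
cup [ 0.4637 -0.2246  0.064 ]
base [ 0.6918 -0.1494  0.012 ]
base [ 0.7036 -0.2422  0.012 ]
base [ 0.4218 -0.2797  0.012 ]
base [ 0.4091 -0.189   0.012 ]
ball [ 0.5145 -0.1063  0.1   ]
vert [ 0.476  -0.3913  0.03  ] [ 0.5299 -0.3844  0.02  ]
crate [0.6893 0.4184 0.04  ]
crate [0.6766 0.0791 0.04  ]
crate [0.3331 0.0943 0.04  ]
crate [0.3492 0.4354 0.04  ]
{'K': array([[264.7436,   0.    , 252.3935],
       [  0.    , 264.7436, 194.2223],
       [  0.    ,   0.    ,   1.    ]]), 'rvec': array([-2.3919, -1.5568, -0.2554]), 'tvec': array([-0.6484, -0.0415,  0.3804])}
[0.1868 0.6274 0.372 ]
```

View pics/w0.png

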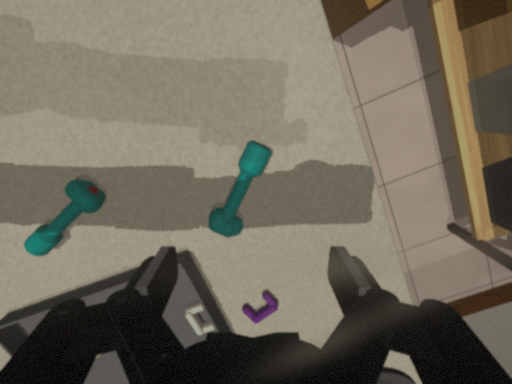

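```bash
cat >> h.py <<'E'
def Rh(az,tilt=0):
    "grasp of a femur lying with head toward az (deg): tool y along h, tool z to az-90; tilt leans the body to the head"
    a=np.radians(az);h=np.array([np.cos(a),np.sin(a),0]);Z=np.array([0,0,1.]);t=np.radians(tilt)
    x=-Z*np.cos(t)-h*np.sin(t); z=np.cross(h,Z)
    return np.c_[x,np.cross(z,x),z]
def Rs(az,tilt=0):
    "standing femur: tool x to az, pitched down by tilt, tool y up"
    a=np.radians(az);h=np.array([np.cos(a),np.sin(a),0]);Z=np.array([0,0,1.]);t=np.radians(tilt)
    x=h*np.cos(t)-Z*np.sin(t); z=np.cross(h,Z)
    return np.c_[x,np.cross(z,x),z]
E
python3 - <<'E'
from h import *
print(rel([.585,.20,.2],Rh(79)))
E
```

```text
(array([ 0.0309, -0.454 , -0.2298]), array([ 7.712e+01, -7.000e-02,  6.000e-02]))
```

```bash
T='[0.031,-0.454,-0.23,77,0,0,0.085]'; python3 -m creep '[[0.031,-0.454,-0.23,77,0,0,0.085],[0.031,-0.454,-0.23,77,0,0,0.085],[0.031,-0.454,-0.23,77,0,0,0.085],[0.031,-0.454,-0.23,77,0,0,0.085],[0.031,-0.454,-0.23,77,0,0,0.085],[0.031,-0.454,-0.23,77,0,0,0.085],[0.031,-0.454,-0.23,77,0,0,0.085],[0.031,-0.454,-0.23,77,0,0,0.085],[0.031,-0.454,-0.23,77,0,0,0.085],[0.031,-0.454,-0.23,77,0,0,0.085]]' 60
python3 -c "
from h import *
print(rel([.585,.20,.2],Rh(79)))"
```

```text
t: 1.15
tool_pos: [0.5797, 0.2065, 0.2005]
tcp_rot: [[-0.0, 0.191, 0.982], [-0.0, 0.982, -0.191], [-1.0, -0.0, -0.0]]
wrist_force: [0.4, 0.4, 0.1]
width: 0.0849
(array([ 0.0005, -0.0054,  0.0065]), array([-0.03, -0.02,  0.02]))
```

```bash
python3 -m creep '[[0,0,0,0,0,0,0.085],[0,0,0,0,0,0,0.085],[0,0,0,0,0,0,0.085]]'
python3 - <<'E'
from h import *
snap('wrist','w1');s=arm.get_state();print(s['tool_pos'],s['joint_positions'])
E
```

```text
t: 1.45
tool_pos: [0.5779, 0.2093, 0.2005]
tcp_rot: [[-0.001, 0.187, 0.982], [0.001, 0.982, -0.187], [-1.0, 0.001, -0.002]]
wrist_force: [-0.1, 0.2, 0.3]
width: 0.085
[0.57777214 0.20984027 0.20063131] [-36.00083636  36.64280606  22.16715702  95.15951335 -16.81351716
  51.5556175  -17.97247134]
```

View pics/w1.png

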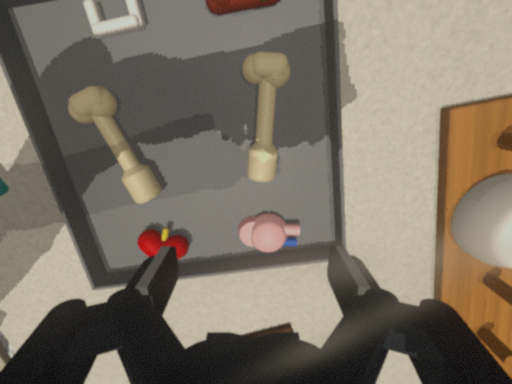

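```bash
python3 - <<'E'
from h import *
np.set_printoptions(precision=4,suppress=True)
P=arm.camera_params('wrist')
for n,(hd,h,t,ft) in dict(A=((265.5,52),(267,90),(264,145),(262.5,182)),B=((82,90),(103,120),(131,168),(148,202))).items():
    a,b=w(P,h,.023),w(P,t,.023);d=(a-b)[:2]
    az=np.degrees(np.arctan2(d[1],d[0]));o=w(P,ft,.023);o[:2]+=.078*d/np.linalg.norm(d)
    print(n,a,b,np.linalg.norm(d),az,'o shaft',(a+b)/2,'o foot',o,'headend',w(P,hd,.023))
    g=(a+b)[:2]/2+.008*d/np.linalg.norm(d)
    print('grasp',g)
    for tilt in(0,20):print(tilt,rel([*g,.12],Rh(az,tilt)))
E
```

```text
A [0.6117 0.3028 0.023 ] [0.5978 0.2429 0.023 ] 0.061413235237759156 76.91587254054097 o shaft [0.6048 0.2728 0.023 ] o foot [0.6057 0.2739 0.023 ] headend [0.6166 0.3406 0.023 ]
grasp [0.6066 0.2806]
0 (array([0.0807, 0.0749, 0.0152]), array([ 2.36, -0.08, -0.04]))
20 (array([0.0807, 0.0749, 0.0152]), array([  2.35,   0.33, -20.04]))
B [0.4188 0.3063 0.023 ] [0.4319 0.2457 0.023 ] 0.06196883316175965 102.19789253876189 o shaft [0.4253 0.276  0.023 ] o foot [0.422  0.2752 0.023 ] headend [0.4074 0.3415 0.023 ]
grasp [0.4236 0.2838]
0 (array([ 0.0809,  0.0439, -0.1651]), array([-22.92,  -0.07,  -0.06]))
20 (array([ 0.0809,  0.0439, -0.1651]), array([-22.68,  -4.07, -19.79]))
```

```bash
python3 -m creep '[[0.03,0.03,0.007,1,0,-7,0.05],[0.06,0.06,0.015,2,0,-14,0.05],[0.08,0.074,0.015,2.5,0,-20,0.05],[0.08,0.074,0.015,2.5,0,-20,0.05],[0.08,0.074,0.015,2.5,0,-20,0.05]]'
python3 -c "
from h import *
print(rel([.6063,.2793,.0136],Rh(77.5,20)),arm.get_state()['joint_positions'])"
```

```text
t: 2.0
tool_pos: [0.6055, 0.2802, 0.1184]
tcp_rot: [[-0.073, 0.213, 0.974], [-0.336, 0.914, -0.225], [-0.939, -0.344, 0.005]]
wrist_force: [0.5, -0.5, 1.1]
width: 0.0501
(array([0.0986, 0.0354, 0.0005]), array([-0.59,  0.07,  0.14])) [-48.40763843  55.52174014  29.43202129  75.71165148  -9.41164764
  66.5672612  -36.09741566]
```

```bash
python3 -m creep '[[0.03,0.011,0,-0.5,0,0,0.05],[0.06,0.021,0,-0.5,0,0,0.05],[0.085,0.03,0,-0.5,0,0,0.05],[0.098,0.035,0,-0.5,0,0,0.05],[0.098,0.035,0,-0.5,0,0,0.05]]'
python3 -m creep '[[0,0,0,0,0,0,0.01],[0,0,0,0,0,0,0.01],[0,0,0,0,0,0,0.01],[0,0,0,0,0,0,0.01],[0,0,0,0,0,0,0.01],[0,0,0,0,0,0,0.01],[0,0,0,0,0,0,0.01],[0,0,0,0,0,0,0.01]]' 70
python3 -c "
from h import *
print(rel([.6063,.2793,.0136],Rh(77.5,20)))"
```

```text
t: 2.5
tool_pos: [0.6077, 0.2758, 0.017]
tcp_rot: [[-0.073, 0.212, 0.975], [-0.334, 0.915, -0.224], [-0.94, -0.342, 0.004]]
wrist_force: [-0.3, -0.1, 0.9]
width: 0.05
t: 3.3
tool_pos: [0.6096, 0.2774, 0.0194]
tcp_rot: [[-0.069, 0.211, 0.975], [-0.333, 0.916, -0.222], [-0.94, -0.34, 0.007]]
wrist_force: [-0.5, 0.4, 6.0]
width: 0.0172
(array([ 0.005 ,  0.003 , -0.0037]), array([-0.47,  0.27, -0.1 ]))
```

```bash
python3 -m creep '[[0,0,0,0,0,0,0.05],[0,0,0,0,0,0,0.05],[0,0,0,0,0,0,0.05],[0,0,0,0,0,0,0.05]]'
python3 -m creep '[[0.004,0.001,-0.002,0,0,0,0.05],[0.004,0.001,-0.002,0,0,0,0.05],[0.004,0.001,-0.002,0,0,0,0.05]]'
python3 -c "
from h import *
snap('wrist','w2',(100,150,400,384),2.5)"
```

```text
t: 3.7
tool_pos: [0.6081, 0.2769, 0.0167]
tcp_rot: [[-0.072, 0.211, 0.975], [-0.334, 0.916, -0.223], [-0.94, -0.342, 0.004]]
wrist_force: [1.0, 0.2, 0.1]
width: 0.05
t: 4.0
tool_pos: [0.6059, 0.2769, 0.0123]
tcp_rot: [[-0.073, 0.21, 0.975], [-0.335, 0.916, -0.223], [-0.94, -0.342, 0.004]]
wrist_force: [-0.1, -0.4, 0.9]
width: 0.0495
```

View pics/w2.png

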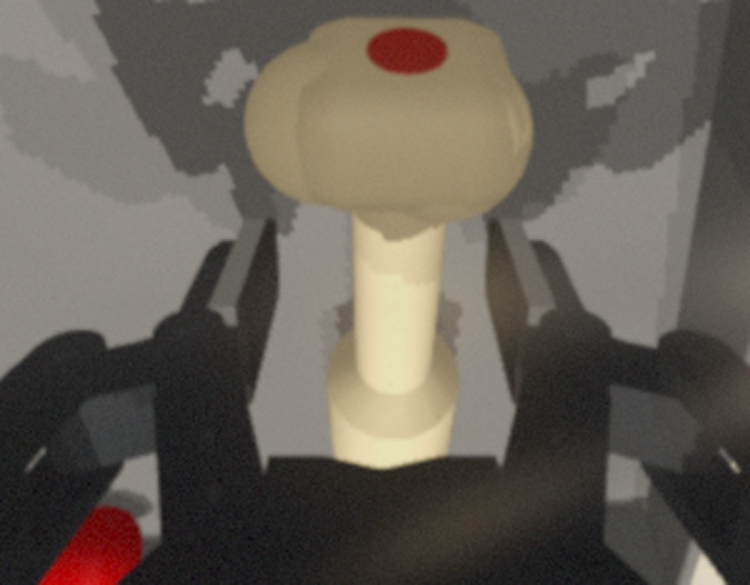

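The shaft is centred between the pads (crop about (395,300)), with the head and red dot on the camera side. Closing.

```bash
python3 -m creep '[[0,0,0,0,0,0,0.01],[0,0,0,0,0,0,0.01],[0,0,0,0,0,0,0.01],[0,0,0,0,0,0,0.01],[0,0,0,0,0,0,0.01],[0,0,0,0,0,0,0.01],[0,0,0,0,0,0,0.01],[0,0,0,0,0,0,0.01]]' 70
python3 -m creep '[[-0.02,-0.007,0,0,0,0,0.01],[-0.05,-0.02,0,0,0,0,0.01],[-0.09,-0.035,0,0,0,0,0.01],[-0.13,-0.05,0,0,0,0,0.01],[-0.17,-0.065,0,0,0,0,0.01],[-0.19,-0.07,0,0,0,0,0.01],[-0.19,-0.07,0,0,0,0,0.01],[-0.19,-0.07,0,0,0,0,0.01]]'
python3 -c "
from h import *
print(arm.get_state()['joint_positions'])"
```

```text
t: 4.85
tool_pos: [0.6066, 0.2771, 0.0131]
tcp_rot: [[-0.071, 0.211, 0.975], [-0.334, 0.916, -0.222], [-0.94, -0.342, 0.005]]
wrist_force: [0.8, 1.3, 3.5]
width: 0.0173
t: 5.65
tool_pos: [0.6045, 0.2764, 0.2152]
tcp_rot: [[-0.073, 0.211, 0.975], [-0.334, 0.916, -0.223], [-0.94, -0.342, 0.004]]
wrist_force: [0.1, 0.5, -1.4]
width: 0.0176
[-48.62980433  49.54905672  30.97579803  72.14651219  -7.49011953
  75.50849899 -35.01950061]
```

```bash
cat >> h.py <<'E'
def slerp_rows(target,Rt,n=10,frac=1):
    "print suggested n waypoints toward target"
    d,r=rel(target,Rt)
    print(d,r)
E
python3 - <<'E'
from h import *
for az in(78,88,98):
    print(az,rel([.65,-.20,.23],Rs(az,20)))
E
```

```text
78 (array([ 0.1418, -0.4318,  0.1507]), array([-0.79,  0.62, 89.97]))
88 (array([ 0.1418, -0.4318,  0.1507]), array([-10.85,   5.31,  89.69]))
98 (array([ 0.1418, -0.4318,  0.1507]), array([-20.9 ,  10.  ,  88.92]))
```

```bash
python3 -m creep '[[-0.03,-0.03,0.01,0,0,5,0.01],[-0.03,-0.06,0.02,0,0,12,0.01],[0,-0.10,0.035,0,0,20,0.01],[0.02,-0.14,0.05,0,0,28,0.01],[0.03,-0.18,0.065,0,0,36,0.01],[0.035,-0.216,0.075,0,0,44,0.01],[0.035,-0.216,0.075,0,0,52,0.01],[0.035,-0.216,0.075,0,0,60,0.01],[0.035,-0.216,0.075,0,0,60,0.01]]'
python3 - <<'E'
from h import *
s=arm.get_state();print(s['joint_positions'])
for az in(78,88,98):
    print(az,rel([.65,-.20,.23],Rs(az,20)))
E
```

```text
t: 6.55
tool_pos: [0.6278, 0.0416, 0.2512]
tcp_rot: [[0.148, 0.184, 0.972], [0.623, 0.745, -0.236], [-0.768, 0.641, -0.005]]
wrist_force: [0.9, -2.2, -1.2]
width: 0.0177
[ 12.84371945  36.15779945   2.44577541  98.41672377 -50.314067
  58.99109434  33.41371964]
78 (array([-0.1311, -0.1896,  0.0786]), array([-1.18,  1.2 , 30.15]))
88 (array([-0.1311, -0.1896,  0.0786]), array([-6.99,  9.48, 30.03]))
98 (array([-0.1311, -0.1896,  0.0786]), array([-12.8 ,  17.76,  29.75]))
```

```bash
python3 -m creep '[[-0.02,-0.03,0.01,-1,2,4,0.01],[-0.04,-0.06,0.02,-3,4,8,0.01],[-0.06,-0.09,0.03,-5,7,12,0.01],[-0.08,-0.12,0.04,-7,10,16,0.01],[-0.1,-0.15,0.06,-9,13,21,0.01],[-0.12,-0.18,0.075,-11,16,26,0.01],[-0.131,-0.19,0.079,-13,18,30,0.01],[-0.131,-0.19,0.079,-13,18,30,0.01],[-0.131,-0.19,0.079,-13,18,30,0.01],[-0.131,-0.19,0.079,-13,18,30,0.01]]'
python3 - <<'E'
from h import *
s=arm.get_state();print(s['joint_positions'])
for az in(98,):
    print(az,rel([.65,-.20,.23],Rs(az,20)))
E
```

```text
t: 7.55
tool_pos: [0.6565, -0.1887, 0.2365]
tcp_rot: [[-0.149, -0.064, 0.987], [0.929, 0.333, 0.162], [-0.339, 0.941, 0.01]]
wrist_force: [-0.7, 1.6, -0.9]
width: 0.0174
[ 36.85416341  71.19111698  -9.05564878  43.85863433 -43.35807352
 113.49595219  40.26435786]
98 (array([-0.0073, -0.0095, -0.0083]), array([ 1.  , -1.04, -0.19]))
```

```bash
python3 - <<'E'
from h import *
print(rel([.65,-.20,.21],Rs(86,20)))
E
```

```text
(array([-0.0006, -0.0283, -0.0085]), array([  5.09, -12.32,  -0.25]))
```

```bash
python3 -m creep '[[0,-0.01,-0.004,2,-4,0,0.01],[-0.001,-0.02,-0.008,4,-8,0,0.01],[-0.001,-0.028,-0.008,5,-12,0,0.01],[-0.001,-0.028,-0.008,5,-12,0,0.01],[-0.001,-0.028,-0.008,5,-12,0,0.01],[-0.001,-0.028,-0.008,5,-12,0,0.01]]'
python3 - <<'E'
from h import *
s=arm.get_state();print(s['joint_positions'],rel([.65,-.20,.21],Rs(86,20)))
snap('wrist','w3');snap('side','s3',(170,70,330,190),4)
a=cv2.imread('pics/w3.png');b=cv2.imread('pics/s3.png')
a=cv2.resize(a,(400,300));b=cv2.resize(b,(400,300));cv2.imwrite('pics/ws3.png',np.hstack([a,b]))
E
```

```text
t: 8.15
tool_pos: [0.6513, -0.2014, 0.2109]
tcp_rot: [[0.062, 0.02, 0.998], [0.939, 0.338, -0.065], [-0.338, 0.941, 0.002]]
wrist_force: [0.1, 0.2, 0.4]
width: 0.0176
[ 41.41539962  67.07205234  -8.21449448  59.09870115 -47.40207549
 100.02177179  43.89751841] (array([ 0.0016, -0.0004, -0.0014]), array([ 0.22, -0.23, -0.24]))
```

View pics/ws3.png

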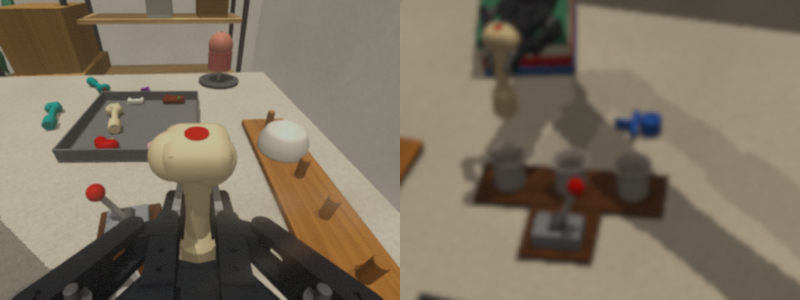

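```bash
cat >> h.py <<'E'
def tri(obs):
    "obs: list of (P,(u,v)) -> world point"
    A=[];b=[]
    for P,uv in obs:
        R=cv2.Rodrigues(np.array(P['rvec'],float))[0];t=np.array(P['tvec'],float).ravel();c=-R.T@t
        d=R.T@np.linalg.inv(np.array(P['K']))@np.array([uv[0],uv[1],1.]);d/=np.linalg.norm(d)
        M=np.eye(3)-np.outer(d,d);A.append(M);b.append(M@c)
    return np.linalg.solve(sum(A),sum(b))
def red(im,box):
    u0,v0,u1,v1=box;c=im[v0:v1,u0:u1].astype(int)
    m=(c[...,2]>110)&(c[...,1]<75)&(c[...,0]<75);ys,xs=np.nonzero(m)
    return (xs.mean()+u0,ys.mean()+v0,len(xs)) if len(xs) else None
E
python3 - <<'E'
from h import *
np.set_printoptions(precision=4,suppress=True)
Pw,Ps,Pt=[arm.camera_params(c) for c in('wrist','side','top')]
iw=cv2.imread('pics/w3_full.png');i_s=cv2.imread('pics/s3_full.png');snap('top','t3');it=cv2.imread('pics/t3_full.png')
r=[red(iw,(190,140,310,200)),red(i_s,(195,70,225,100)),red(it,(325,105,375,145))];print(r)
obs=[(P,q[:2]) for P,q in zip((Pw,Ps,Pt),r) if q]
D=tri(obs);print('dot',D,[ (pix(P,D)-np.array(uv)) for P,uv in obs])
s=arm.get_state();R=np.array(s['tcp_rot']);tp=np.array(s['tool_pos'])
print('tool frame dot',R.T@(D-tp))
# cream mask in side
c=i_s[70:125,190:235];hsv=cv2.cvtColor(c,cv2.COLOR_BGR2HSV)
m=(hsv[...,0]>10)&(hsv[...,0]<28)&(hsv[...,1]>70)&(hsv[...,2]>80)
for v in range(0,55,2):
    x=np.nonzero(m[v])[0]; print(v+70,(x.min()+190,x.max()+190,len(x)) if len(x) else None,end=' ')
print()
for L in(.062,.036,0,-.034,-.042,-.078):print(L,pix(Ps,D-[0,0,.062-L])[0])
E
```

```text
[(np.float64(251.4035532994924), np.float64(170.4543147208122), 394), None, (np.float64(369.5), np.float64(111.5), 4)]
dot [ 0.6509 -0.2115  0.2717] [array([[ 2.5508, -0.7796]]), array([[0.0054, 0.4429]])]
tool frame dot [-0.03    0.0553  0.0007]
70 None 72 None 74 None 76 None 78 (np.int64(206), np.int64(209), 4) 80 (np.int64(204), np.int64(215), 10) 82 (np.int64(203), np.int64(216), 14) 84 (np.int64(203), np.int64(217), 15) 86 (np.int64(204), np.int64(217), 14) 88 (np.int64(207), np.int64(215), 9) 90 (np.int64(208), np.int64(211), 4) 92 (np.int64(208), np.int64(211), 4) 94 (np.int64(202), np.int64(210), 3) 96 (np.int64(209), np.int64(210), 2) 98 (np.int64(209), np.int64(209), 1) 100 (np.int64(209), np.int64(211), 3) 102 (np.int64(209), np.int64(213), 5) 104 (np.int64(208), np.int64(214), 7) 106 (np.int64(207), np.int64(216), 10) 108 (np.int64(207), np.int64(216), 10) 110 (np.int64(207), np.int64(216), 10) 112 (np.int64(208), np.int64(216), 9) 114 (np.int64(208), np.int64(216), 9) 116 (np.int64(210), np.int64(214), 5) 118 None 120 None 122 None 124 None 
0.062 [208.6489  81.1357]
0.036 [209.3339  87.8235]
0 [210.2524  96.7911]
-0.034 [211.0895 104.9639]
-0.042 [211.2823 106.8466]
-0.078 [212.1314 115.1364]
```

```bash
python3 -m creep '[[0.01,0.004,-0.001,0,0,0,0.01],[0.01,0.004,-0.001,0,0,0,0.01],[0.017,-0.015,-0.001,0,0,0,0.01],[0.024,-0.034,-0.001,0,0,0,0.01],[0.03,-0.052,-0.001,0,0,0,0.01],[0.03,-0.052,-0.001,0,0,0,0.01],[0.03,-0.052,-0.001,0,0,0,0.01]]'
python3 - <<'E'
from h import *
np.set_printoptions(precision=4,suppress=True)
s=arm.get_state();print(s['joint_positions'])
Pt=arm.camera_params('top');Ps=arm.camera_params('side')
snap('top','t4',(300,95,400,170),4);snap('side','s4',(190,95,290,170),4)
cv2.imwrite('pics/ts4.png',np.hstack([cv2.imread('pics/t4.png'),cv2.imread('pics/s4.png')]))
E
```

```text
t: 9.0
tool_pos: [0.6496, -0.1921, 0.1486]
tcp_rot: [[0.064, 0.025, 0.998], [0.94, 0.335, -0.068], [-0.336, 0.942, -0.002]]
wrist_force: [0.1, -0.2, -0.6]
width: 0.0174
[ 41.0051  71.0411  -8.0061  60.3037 -46.8862  96.6225  47.4932]
```

View pics/ts4.png

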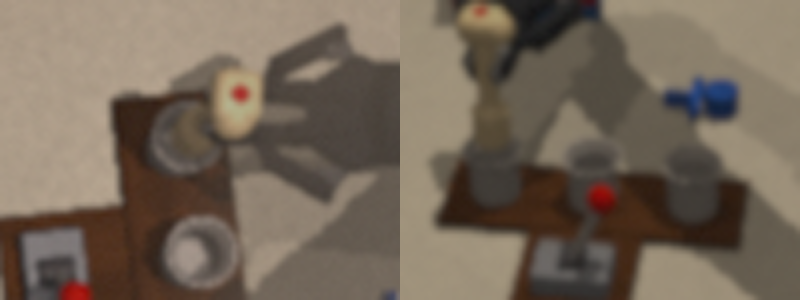

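```bash
python3 - <<'E'
from h import *
np.set_printoptions(precision=4,suppress=True)
Pt=arm.camera_params('top');Ps=arm.camera_params('side')
D=tri([(Pt,(360,118.2)),(Ps,(190+80/4,95+10/4))]);print('dot',D)
print('cup from top',w(Pt,(346.75,129.25),.064),'side',w(Ps,(190+(494-400)/4,95+157/4),.064))
print('vert axis side', pix(Ps,[D-[0,0,.14]]),'top',pix(Pt,[D-[0,0,.1]]))
E
```

```text
dot [ 0.6485 -0.2025  0.2129]
cup from top [ 0.6505 -0.2009  0.064 ] side [ 0.6428 -0.1869  0.064 ]
vert axis side [[213.2504 129.5859]] top [[351.0665 126.3847]]
```

```bash
python3 -m creep '[[0.004,-0.01,0.001,0,0,0,0.01],[0.008,-0.02,0.001,0,0,0,0.01],[0.011,-0.03,0.001,0,0,0,0.01],[0.0145,-0.04,0.001,0,0,0,0.01],[0.0145,-0.04,0.001,0,0,0,0.01]]'
python3 -m creep '[[0.002,-0.005,0,0,0,0,0.01],[0.0035,-0.01,0,0,0,0,0.01],[0.0035,-0.01,0,0,0,0,0.01]]'
python3 -m creep '[[0.001,-0.003,0,0,0,0,0.01],[0.002,-0.006,0,0,0,0,0.01],[0.002,-0.006,0,0,0,0,0.01]]'
```

```text
t: 9.6
tool_pos: [0.6506, -0.1917, 0.105]
tcp_rot: [[0.064, 0.026, 0.998], [0.939, 0.336, -0.069], [-0.337, 0.942, -0.003]]
wrist_force: [0.9, 0.4, -2.5]
width: 0.0175
t: 9.9
tool_pos: [0.6507, -0.192, 0.0961]
tcp_rot: [[0.064, 0.024, 0.998], [0.939, 0.336, -0.068], [-0.337, 0.941, -0.001]]
wrist_force: [1.0, 0.6, -1.2]
width: 0.0172
t: 10.2
tool_pos: [0.6514, -0.192, 0.0938]
tcp_rot: [[0.064, 0.02, 0.998], [0.941, 0.332, -0.067], [-0.333, 0.943, 0.002]]
wrist_force: [-1.2, -1.3, 7.6]
width: 0.0176
```

```bash
python3 -m creep '[[0,0,0,0,0,0,0.065],[0,0,0,0,0,0,0.065],[0,0,0,0,0,0,0.065],[0,0,0,0,0,0,0.065],[0,0,0,0,0,0,0.065]]'
python3 -m creep '[[-0.03,0,0,0,0,0,0.065],[-0.07,0,0,0,0,0,0.065],[-0.11,0,0,0,0,0,0.065],[-0.12,0.04,0,0,0,0,0.065],[-0.12,0.08,0,0,0,0,0.065],[-0.12,0.12,0,0,0,0,0.065],[-0.12,0.12,0,0,0,0,0.065]]'
python3 - <<'E'
from h import *
np.set_printoptions(precision=4,suppress=True)
Pt=snap('top','t5',(300,95,400,170),4);Ps=snap('side','s5',(190,95,290,170),4)
r=[red(cv2.imread('pics/t5_full.png'),(330,105,380,140)),red(cv2.imread('pics/s5_full.png'),(195,90,235,120))];print(r)
print(pix(Pt,[.6505,-.2,.157]),pix(Ps,[.6505,-.2,.157]),arm.get_state()['joint_positions'])
cv2.imwrite('pics/ts5.png',np.hstack([cv2.imread('pics/t5.png'),cv2.imread('pics/s5.png')]))
E
```

```text
t: 10.7
tool_pos: [0.6508, -0.1923, 0.0902]
tcp_rot: [[0.064, 0.024, 0.998], [0.939, 0.337, -0.068], [-0.337, 0.941, -0.001]]
wrist_force: [-0.4, 0.6, 0.2]
width: 0.0648
t: 11.4
tool_pos: [0.6481, -0.2634, 0.2515]
tcp_rot: [[0.065, 0.013, 0.998], [0.938, 0.339, -0.066], [-0.339, 0.941, 0.01]]
wrist_force: [1.2, -0.2, 0.4]
width: 0.0647
[(np.float64(354.5), np.float64(121.5), 4), None]
[[353.9887 122.3287]] [[210.5702 111.1664]] [ 44.3522  68.772   -8.0421  48.4717 -47.0784 108.2553  38.669 ]
```

View pics/ts5.png

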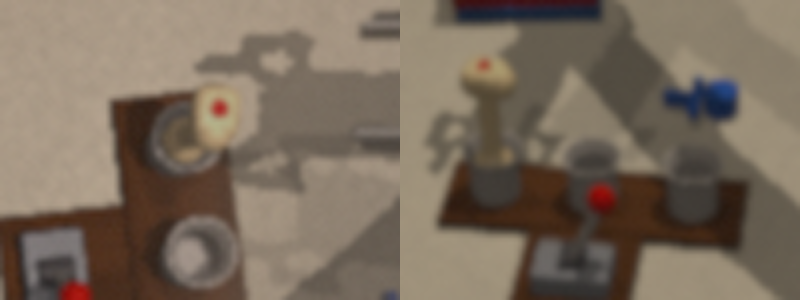

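```bash
python3 - <<'E'
from h import *
print(rel([.44,-.40,.2],Rh(7)))
print(rel([.60,-.40,.25],Rs(86,20)))
E
```

```text
(array([-0.125 , -0.0929, -0.1968]), array([ 68.42, -47.98, -58.18]))
(array([-0.1318, -0.0425, -0.0371]), array([ 0.13, -0.1 , -0.18]))
```

```bash
python3 -m creep '[[-0.04,-0.015,-0.01,0,0,0,0.08],[-0.07,-0.02,-0.02,5,-3,-4,0.08],[-0.1,-0.03,-0.05,10,-7,-9,0.08],[-0.11,-0.04,-0.08,16,-11,-14,0.08],[-0.12,-0.05,-0.11,21,-15,-18,0.08],[-0.125,-0.06,-0.14,27,-19,-23,0.08],[-0.125,-0.07,-0.16,32,-22,-27,0.08],[-0.125,-0.08,-0.18,38,-26,-32,0.08],[-0.125,-0.09,-0.197,43,-30,-36,0.08],[-0.125,-0.093,-0.197,48,-34,-41,0.08]]'
python3 - <<'E'
from h import *
print(rel([.44,-.40,.2],Rh(7)),arm.get_state()['joint_positions'])
E
```

```text
t: 12.5
tool_pos: [0.434, -0.4019, 0.1965]
tcp_rot: [[0.205, 0.858, 0.471], [0.311, 0.399, -0.863], [-0.928, 0.323, -0.185]]
wrist_force: [0.9, 0.1, 0.7]
width: 0.0801
(array([-0.0014,  0.007 ,  0.0005]), array([ 19.57, -14.04, -16.91])) [ 41.56976457  38.92719061  17.49395882  94.76587838 -35.59090566
  62.13769336  14.04721641]
```

```bash
python3 -m creep '[[0,0.007,0,5,-3.5,-4,0.08],[0,0.007,0,10,-7,-8.5,0.08],[0,0.007,0,15,-10.5,-12.5,0.08],[0,0.007,0,19.6,-14,-17,0.08],[0,0.007,0,19.6,-14,-17,0.08],[0,0.007,0,19.6,-14,-17,0.08]]'
python3 - <<'E'
from h import *
snap('wrist','w6')
print(rel([.44,-.40,.2],Rh(7)),arm.get_state()['joint_positions'])
E
```

```text
t: 13.1
tool_pos: [0.4451, -0.3964, 0.1998]
tcp_rot: [[0.004, 0.991, 0.135], [0.004, 0.135, -0.991], [-1.0, 0.005, -0.003]]
wrist_force: [-0.8, 0.1, -0.2]
width: 0.0798
(array([ 0.0001, -0.0042,  0.0016]), array([ 0.58, -0.14, -0.29])) [ 18.80777727  37.37250298  33.7129887   98.5474031  -25.76443212
  51.90235475 -19.11190379]
```

View pics/w6.png

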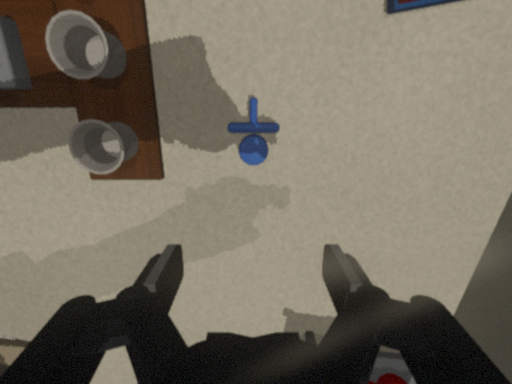

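```bash
python3 - <<'E'
from h import *
np.set_printoptions(precision=4,suppress=True)
P=arm.camera_params('wrist')
b=w(P,(253.5,150),.03);t=w(P,(253,99),.02);d=(t-b)[:2];az=np.degrees(np.arctan2(d[1],d[0]))
print(b,t,np.linalg.norm(d),az,'cup0',w(P,(97,147),.064),w(P,(111,147),.017),'cup1',w(P,(78,46),.064),w(P,(96,50),.017))
print(rel([b[0],b[1],.10],Rh(az)));print(rel([b[0],b[1],.009],Rh(az)))
E
```

```text
[ 0.4763 -0.3949  0.03  ] [ 0.5325 -0.3868  0.02  ] 0.05673182518272222 8.197430906259155 cup0 [ 0.4632 -0.2313  0.064 ] [ 0.4549 -0.2219  0.017 ] cup1 [ 0.5562 -0.2187  0.064 ] [ 0.56   -0.2095  0.017 ]
(array([0.1003, 0.032 , 0.0016]), array([-0.61, -0.13, -0.29]))
(array([0.1913, 0.0315, 0.0018]), array([-0.61, -0.13, -0.29]))
```

```bash
python3 -m creep '[[0.05,0.031,0.002,0,0,0,0.06],[0.1,0.031,0.002,0,0,0,0.06],[0.14,0.031,0.002,0,0,0,0.06],[0.17,0.031,0.002,0,0,0,0.06],[0.187,0.031,0.002,0,0,0,0.06],[0.191,0.031,0.002,0,0,0,0.06],[0.191,0.031,0.002,0,0,0,0.06],[0.191,0.031,0.002,0,0,0,0.06]]'
python3 -m creep '[[0,0,0,0,0,0,0.025],[0,0,0,0,0,0,0.025],[0,0,0,0,0,0,0.025],[0,0,0,0,0,0,0.025],[0,0,0,0,0,0,0.025],[0,0,0,0,0,0,0.025]]' 60
python3 -m creep '[[-0.03,0,0,0,0,0,0.025],[-0.08,0,0,0,0,0,0.025],[-0.13,0,0,0,0,0,0.025],[-0.18,0,0,0,0,0,0.025],[-0.23,0,0,0,0,0,0.025],[-0.25,0,0,0,0,0,0.025],[-0.25,0,0,0,0,0,0.025]]'
python3 - <<'E'
from h import *
print(rel([.52,.16,.25],Rh(60)),rel([.52,.16,.25],Rh(20)))
E
```

```text
t: 13.95
tool_pos: [0.478, -0.3961, 0.0119]
tcp_rot: [[0.008, 0.991, 0.131], [0.0, 0.131, -0.991], [-1.0, 0.008, 0.001]]
wrist_force: [-0.5, 0.6, 0.7]
width: 0.0604
t: 14.55
tool_pos: [0.4783, -0.3951, 0.012]
tcp_rot: [[0.008, 0.991, 0.132], [0.001, 0.132, -0.991], [-1.0, 0.008, 0.0]]
wrist_force: [-1.7, 1.8, 6.7]
width: 0.0335
t: 15.25
tool_pos: [0.4773, -0.3967, 0.2648]
tcp_rot: [[0.013, 0.991, 0.132], [-0.003, 0.132, -0.991], [-1.0, 0.012, 0.005]]
wrist_force: [-1.2, -0.1, -1.5]
width: 0.0338
(array([ 0.0137,  0.1158, -0.5462]), array([-52.4 ,   0.57,  -0.53])) (array([ 0.0137,  0.1158, -0.5462]), array([-12.4 ,   0.34,  -0.67]))
```

```bash
python3 - <<'E'
from h import *
print(rel([.59,.23,.25],Rh(50)))
E
python3 -m creep '[[0,0.01,-0.05,-4,0,0,0.025],[0,0.03,-0.1,-8,0,0,0.025],[0,0.05,-0.15,-12,0,0,0.025],[0,0.07,-0.2,-16,0,0,0.025],[0,0.09,-0.25,-20,0,0,0.025],[0,0.1,-0.3,-24,0,0,0.025],[0,0.12,-0.35,-28,0,0,0.025],[0,0.14,-0.4,-32,0,0,0.025],[0,0.16,-0.45,-36,0,0,0.025],[0,0.17,-0.5,-40,0,0,0.025]]'
python3 - <<'E'
from h import *
print(rel([.59,.23,.25],Rh(50)),rel([.59,.23,.018],Rh(50)))
E
```

```text
(array([ 0.0144,  0.1944, -0.6063]), array([-42.4 ,   0.52,  -0.57]))
t: 16.25
tool_pos: [0.5744, 0.0962, 0.2607]
tcp_rot: [[0.005, 0.672, 0.74], [0.002, 0.74, -0.672], [-1.0, 0.005, 0.002]]
wrist_force: [0.6, -1.0, -1.2]
width: 0.0341
(array([ 0.011 ,  0.1095, -0.0784]), array([-2.24,  0.15, -0.26])) (array([ 0.243 ,  0.1084, -0.079 ]), array([-2.24,  0.15, -0.26]))
```

```bash
python3 -m creep '[[0.01,0.04,-0.03,-2,0,0,0.025],[0.01,0.08,-0.06,-2,0,0,0.025],[0.03,0.108,-0.079,-2,0,0,0.025],[0.08,0.108,-0.079,-2,0,0,0.025],[0.13,0.108,-0.079,-2,0,0,0.025],[0.18,0.108,-0.079,-2,0,0,0.025],[0.22,0.108,-0.079,-2,0,0,0.025],[0.238,0.108,-0.079,-2,0,0,0.025],[0.241,0.108,-0.079,-2,0,0,0.025],[0.241,0.108,-0.079,-2,0,0,0.025]]'
python3 -m creep '[[0,0,0,0,0,0,0.06],[0,0,0,0,0,0,0.06],[0,0,0,0,0,0,0.06],[0,0,0,0,0,0,0.06]]'
python3 -m creep '[[-0.04,0,0,0,0,0,0.06],[-0.09,0,0,0,0,0,0.06],[-0.14,0,0,0,0,0,0.06],[-0.18,0,0,0,0,0,0.06],[-0.18,0,0,0,0,0,0.06]]'
python3 - <<'E'
from h import *
print(rel([.44,.20,.2],Rh(102)))
E
```

```text
t: 17.25
tool_pos: [0.5895, 0.2271, 0.0197]
tcp_rot: [[0.004, 0.648, 0.761], [0.001, 0.761, -0.648], [-1.0, 0.003, 0.002]]
wrist_force: [0.3, -0.8, -1.2]
width: 0.034
t: 17.65
tool_pos: [0.5911, 0.2277, 0.0218]
tcp_rot: [[0.007, 0.648, 0.761], [0.003, 0.761, -0.648], [-1.0, 0.007, 0.004]]
wrist_force: [0.2, -0.9, -1.1]
width: 0.0603
t: 18.15
tool_pos: [0.5936, 0.2279, 0.208]
tcp_rot: [[0.018, 0.648, 0.761], [0.007, 0.761, -0.649], [-1.0, 0.017, 0.009]]
wrist_force: [0.2, -0.5, -0.5]
width: 0.0601
(array([ 0.0051, -0.121 , -0.0989]), array([-52.43,   0.92,  -0.64]))
```

```bash
python3 -m creep '[[0.005,-0.04,-0.03,-8,0,0,0.05],[0.005,-0.08,-0.06,-16,0,0,0.05],[0.005,-0.121,-0.099,-24,0,0,0.05],[0.005,-0.121,-0.099,-32,0,0,0.05],[0.005,-0.121,-0.099,-40,0,0,0.05],[0.005,-0.121,-0.099,-48,0,0,0.05],[0.005,-0.121,-0.099,-52.4,0.9,-0.6,0.05],[0.005,-0.121,-0.099,-52.4,0.9,-0.6,0.05],[0.005,-0.121,-0.099,-52.4,0.9,-0.6,0.05]]'
python3 - <<'E'
from h import *
snap('wrist','w7')
print(arm.get_state()['joint_positions'])
E
```

```text
t: 19.05
tool_pos: [0.4357, 0.199, 0.1949]
tcp_rot: [[-0.011, -0.205, 0.979], [-0.004, 0.979, 0.205], [-1.0, -0.002, -0.012]]
wrist_force: [-1.2, 0.2, 0.1]
width: 0.05
[-34.91541168  25.81333843   9.92300147 115.47892211  -6.8187011
  39.93483995  -8.81026497]
```

View pics/w7.png

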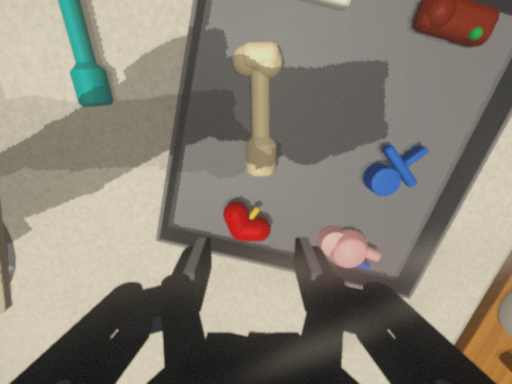

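```bash
python3 - <<'E'
from h import *
np.set_printoptions(precision=4,suppress=True)
P=arm.camera_params('wrist')
a,b=w(P,(261,80),.023),w(P,(261,138),.023);d=(a-b)[:2];az=np.degrees(np.arctan2(d[1],d[0]));n=d/np.linalg.norm(d)
o=w(P,(262,174),.023)[:2]+.078*n
print(a,b,np.linalg.norm(d),az,(a+b)/2,o)
g=o*.5+(a+b)[:2]/4+.009*n   # axis point at femur x=+9
t=g-.0034*n
print(g,rel([*t,.12],Rh(az,20)),rel([*t,.0125],Rh(az,20)))
E
```

```text
[0.4205 0.3052 0.023 ] [0.4339 0.2444 0.023 ] 0.06225893693650257 102.44666384081185 [0.4272 0.2748 0.023 ] [0.4276 0.2786]
[0.4255 0.2855] (array([0.0747, 0.0835, 0.0088]), array([ -0.46,  -0.78, -19.9 ])) (array([0.1822, 0.0837, 0.0101]), array([ -0.46,  -0.78, -19.9 ]))
```

```bash
python3 -m creep '[[0.03,0.03,0.003,0,0,-7,0.05],[0.06,0.065,0.006,0,0,-14,0.05],[0.075,0.083,0.009,-0.5,-0.8,-20,0.05],[0.12,0.083,0.009,-0.5,-0.8,-20,0.05],[0.16,0.083,0.01,-0.5,-0.8,-20,0.05],[0.178,0.083,0.01,-0.5,-0.8,-20,0.05],[0.182,0.083,0.01,-0.5,-0.8,-20,0.05],[0.182,0.083,0.01,-0.5,-0.8,-20,0.05]]'
python3 - <<'E'
from h import *
print(rel([.4262,.2822,.0125],Rh(102.4,20)))
E
```

```text
t: 19.9
tool_pos: [0.4263, 0.2815, 0.0127]
tcp_rot: [[0.075, -0.204, 0.976], [-0.336, 0.916, 0.218], [-0.939, -0.344, 0.0]]
wrist_force: [0.2, 0.6, -0.4]
width: 0.0497
(array([-0.0001,  0.0008,  0.0001]), array([0.16, 0.07, 0.14]))
```

```bash
python3 -m creep '[[0,0,0,0,0,0,0.01],[0,0,0,0,0,0,0.01],[0,0,0,0,0,0,0.01],[0,0,0,0,0,0,0.01],[0,0,0,0,0,0,0.01],[0,0,0,0,0,0,0.01],[0,0,0,0,0,0,0.01],[0,0,0,0,0,0,0.01]]' 70
python3 -m creep '[[-0.02,-0.007,0,0,0,0,0.01],[-0.05,-0.02,0,0,0,0,0.01],[-0.09,-0.035,0,0,0,0,0.01],[-0.13,-0.05,0,0,0,0,0.01],[-0.17,-0.065,0,0,0,0,0.01],[-0.21,-0.075,0,0,0,0,0.01],[-0.22,-0.08,0,0,0,0,0.01],[-0.22,-0.08,0,0,0,0,0.01]]'
python3 - <<'E'
from h import *
print(arm.get_state()['joint_positions'])
for az in(80,90):print(rel([.4637,-.2246,.25],Rs(az,20)))
E
```

```text
t: 20.7
tool_pos: [0.4272, 0.2823, 0.0144]
tcp_rot: [[0.077, -0.204, 0.976], [-0.333, 0.917, 0.218], [-0.94, -0.342, 0.003]]
wrist_force: [-0.9, 1.1, 6.4]
width: 0.0177
t: 21.5
tool_pos: [0.4269, 0.2825, 0.2488]
tcp_rot: [[0.078, -0.203, 0.976], [-0.332, 0.918, 0.218], [-0.94, -0.34, 0.004]]
wrist_force: [-0.5, -0.1, -1.2]
width: 0.0175
[-62.75484994  30.75620723  22.98176436 101.58765697   6.83133673
  59.58730293 -33.17950014]
(array([ 0.1699, -0.4734, -0.0745]), array([ 22.79, -10.38,  88.59]))
(array([ 0.1699, -0.4734, -0.0745]), array([12.75, -5.68, 89.49]))
```

```bash
python3 -m creep '[[-0.03,-0.03,0,0,0,5,0.01],[-0.03,-0.06,0,0,0,12,0.01],[0,-0.10,0,0,0,20,0.01],[0.02,-0.14,-0.01,0,0,28,0.01],[0.03,-0.18,-0.02,0,0,36,0.01],[0.04,-0.22,-0.03,0,0,44,0.01],[0.045,-0.24,-0.04,0,0,52,0.01],[0.045,-0.24,-0.04,0,0,60,0.01],[0.045,-0.24,-0.04,0,0,60,0.01]]'
python3 - <<'E'
from h import *
s=arm.get_state();print(s['joint_positions'])
for az in(80,90):
    print(az,rel([.4637,-.2346,.23],Rs(az,20)))
E
```

```text
t: 22.4
tool_pos: [0.4395, 0.0345, 0.2854]
tcp_rot: [[-0.136, -0.159, 0.978], [0.63, 0.748, 0.21], [-0.765, 0.644, -0.002]]
wrist_force: [-0.3, 0.7, -1.4]
width: 0.0175
[  9.81716311  28.05988774  11.60093193 109.38598821 -39.85492929
  73.5280745   55.57876769]
80 (array([-0.1304, -0.2408, -0.0327]), array([ 12.72, -18.39,  29.52]))
90 (array([-0.1304, -0.2408, -0.0327]), array([  6.93, -10.1 ,  29.77]))
```

```bash
python3 -m creep '[[-0.02,-0.03,0,1,-1,4,0.01],[-0.04,-0.06,-0.005,2,-3,8,0.01],[-0.06,-0.1,-0.01,4,-5,12,0.01],[-0.08,-0.14,-0.02,6,-7,16,0.01],[-0.1,-0.18,-0.025,8,-10,21,0.01],[-0.12,-0.22,-0.03,9,-12,26,0.01],[-0.13,-0.24,-0.033,10,-14,29.7,0.01],[-0.13,-0.24,-0.033,10,-14,29.7,0.01],[-0.13,-0.24,-0.033,10,-14,29.7,0.01],[-0.13,-0.24,-0.033,10,-14,29.7,0.01]]'
python3 - <<'E'
from h import *
np.set_printoptions(precision=4,suppress=True)
s=arm.get_state();print(s['joint_positions'],rel([.4637,-.2346,.23],Rs(85,20)))
Pt=snap('top','t8',(300,125,400,200),4);Ps=snap('side','s8',(200,70,300,145),4);Pw=snap('wrist','w8')
print(red(cv2.imread('pics/w8_full.png'),(190,130,310,210)))
cv2.imwrite('pics/ts8.png',np.hstack([cv2.imread('pics/t8.png'),cv2.imread('pics/s8.png')]))
E
```

```text
t: 23.4
tool_pos: [0.4661, -0.2284, 0.2328]
tcp_rot: [[0.07, 0.028, 0.997], [0.936, 0.343, -0.075], [-0.344, 0.939, -0.002]]
wrist_force: [0.7, 0.4, -1.1]
width: 0.0178
[ 43.3393  56.8841  11.1782  84.1324 -46.9491 104.1751  68.1504] (array([-0.005 , -0.0049, -0.002 ]), array([ 0.13, -0.67,  0.11]))
(np.float64(252.97416020671835), np.float64(174.63307493540051), 387)
```

View pics/ts8.png

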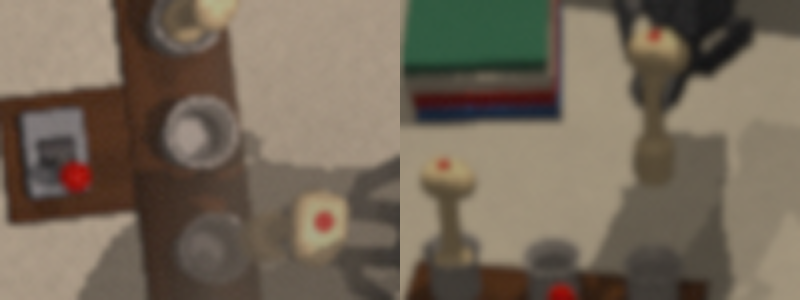

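```bash
python3 - <<'E'
from h import *
np.set_printoptions(precision=4,suppress=True)
Pt,Ps,Pw=[arm.camera_params(c) for c in('top','side','wrist')]
D=tri([(Pt,(380.75,180.5)),(Ps,(263.5,78.5)),(Pw,(253,174.6))]);D2=tri([(Pt,(380.75,180.5)),(Ps,(263.5,78.5))]);print(D,D2)
s=arm.get_state();R=np.array(s['tcp_rot']);tp=np.array(s['tool_pos']);print('dot tool',R.T@(D-tp),R.T@(D2-tp))
print('sole pred',pix(Ps,[D2-[0,0,.14]]),'cup',w(Pt,(353.5,187),.064))
T=[.4637,-.2246+0,0]
print('world dn .01 in tool',R.T@[0,0,-.01],'x',R.T@[.01,0,0],'y',R.T@[0,.01,0])
E
```

```text
[ 0.4656 -0.2375  0.2934] [ 0.4651 -0.2363  0.2951]
dot tool [-0.0291  0.0528 -0.0002] [-0.0285  0.0548 -0.0008]
sole pred [[263.134  113.5866]] cup [ 0.4629 -0.2259  0.064 ]
world dn .01 in tool [ 0.0035 -0.0094  0.    ] x [0.0007 0.0003 0.01  ] y [ 0.0094  0.0034 -0.0007]
```

```bash
python3 -m creep '[[0.011,0.004,-0.003,0,0,0,0.01],[0.011,0.004,-0.003,0,0,0,0.01],[0.018,-0.015,-0.003,0,0,0,0.01],[0.025,-0.034,-0.003,0,0,0,0.01],[0.032,-0.053,-0.003,0,0,0,0.01],[0.039,-0.071,-0.003,0,0,0,0.01],[0.039,-0.071,-0.003,0,0,0,0.01],[0.039,-0.071,-0.003,0,0,0,0.01]]'
python3 - <<'E'
from h import *
np.set_printoptions(precision=4,suppress=True)
print(arm.get_state()['joint_positions'])
Pt=snap('top','t9',(300,125,400,200),4);Ps=snap('side','s9',(200,70,300,145),4)
for c,b in(('t9',(358,165,390,195)),('s9',(250,70,290,115))):
    im=cv2.imread(f'pics/{c}_full.png').astype(int);u0,v0,u1,v1=b;q=im[v0:v1,u0:u1];k=q[...,2]-(q[...,1]+q[...,0])/2
    m=k>60;ys,xs=np.nonzero(m);print(c,m.sum(),(xs.mean()+u0,ys.mean()+v0) if m.any() else k.max())
print(pix(Pt,[.4633,-.2255,.215]),pix(Ps,[.4633,-.2255,.215]))
E
```

```text
t: 24.35
tool_pos: [0.4635, -0.2175, 0.1521]
tcp_rot: [[0.071, 0.029, 0.997], [0.936, 0.342, -0.077], [-0.343, 0.939, -0.003]]
wrist_force: [-0.7, -0.5, -1.0]
width: 0.0176
[ 43.1574  62.9968  10.5959  85.5926 -47.2862  98.5376  73.0563]
t9 15 (np.float64(367.2), np.float64(183.06666666666666))
s9 6 (np.float64(263.0), np.float64(101.5))
[[367.3802 183.4513]] [[262.9532 100.9897]]
```

Dot matches the expected pixels within half a pixel in both cameras; lowering the rest.

```bash
python3 -m creep '[[0.004,-0.01,0,0,0,0,0.01],[0.008,-0.02,0,0,0,0,0.01],[0.011,-0.03,0,0,0,0,0.01],[0.0145,-0.04,0,0,0,0,0.01],[0.0145,-0.04,0,0,0,0,0.01]]'
python3 -m creep '[[0.002,-0.005,0,0,0,0,0.01],[0.0035,-0.01,0,0,0,0,0.01],[0.0035,-0.01,0,0,0,0,0.01]]'
python3 -m creep '[[0.001,-0.003,0,0,0,0,0.01],[0.002,-0.006,0,0,0,0,0.01],[0.002,-0.006,0,0,0,0,0.01]]'
```

```text
t: 24.95
tool_pos: [0.4636, -0.2177, 0.1083]
tcp_rot: [[0.072, 0.029, 0.997], [0.936, 0.344, -0.078], [-0.345, 0.939, -0.003]]
wrist_force: [0.4, -0.5, -3.1]
width: 0.0176
t: 25.25
tool_pos: [0.4636, -0.2179, 0.099]
tcp_rot: [[0.072, 0.028, 0.997], [0.936, 0.344, -0.077], [-0.345, 0.939, -0.002]]
wrist_force: [1.6, -0.5, -1.7]
width: 0.0174
t: 25.55
tool_pos: [0.4636, -0.2177, 0.0969]
tcp_rot: [[0.072, 0.026, 0.997], [0.938, 0.338, -0.076], [-0.339, 0.941, 0.0]]
wrist_force: [-0.7, -2.6, 11.1]
width: 0.0173
```

```bash
python3 -m creep '[[0,0,0,0,0,0,0.065],[0,0,0,0,0,0,0.065],[0,0,0,0,0,0,0.065],[0,0,0,0,0,0,0.065],[0,0,0,0,0,0,0.065]]'
python3 -m creep '[[-0.03,0,0,0,0,0,0.065],[-0.07,0,0,0,0,0,0.065],[-0.11,0,0,0,0,0,0.065],[-0.12,0.04,0,0,0,0,0.065],[-0.12,0.08,0,0,0,0,0.065],[-0.12,0.12,0,0,0,0,0.065],[-0.12,0.16,0,0,0,0,0.065],[-0.12,0.16,0,0,0,0,0.065]]'
python3 - <<'E'
from h import *
np.set_printoptions(precision=4,suppress=True)
Pt=snap('top','t10',(300,110,400,200),4);Ps=snap('side','s10',(190,95,290,185),4)
for c,bs in(('t10',((340,110,362,140),(350,170,380,195),(305,155,330,185))),('s10',((200,100,220,120),(250,100,275,130),(225,130,250,160)))):
  im=cv2.imread(f'pics/{c}_full.png').astype(int)
  for u0,v0,u1,v1 in bs:
    q=im[v0:v1,u0:u1];k=q[...,2]-(q[...,1]+q[...,0])/2
    m=k>60;ys,xs=np.nonzero(m);print(c,m.sum(),(xs.mean()+u0,ys.mean()+v0) if m.any() else k.max())
for P in(Pt,Ps):print(pix(P,[[.6505,-.2,.157],[.4633,-.2255,.157]]))
cv2.imwrite('pics/ts10.png',np.hstack([cv2.imread('pics/t10.png'),cv2.imread('pics/s10.png')]))
E
```

```text
t: 26.05
tool_pos: [0.4635, -0.2181, 0.0931]
tcp_rot: [[0.071, 0.028, 0.997], [0.936, 0.344, -0.077], [-0.345, 0.939, -0.002]]
wrist_force: [0.1, 0.2, -0.3]
width: 0.0649
t: 26.85
tool_pos: [0.4606, -0.2746, 0.2902]
tcp_rot: [[0.072, 0.021, 0.997], [0.935, 0.347, -0.074], [-0.347, 0.938, 0.006]]
wrist_force: [1.4, 0.5, -0.4]
width: 0.0648
t10 15 (np.float64(354.4), np.float64(121.6))
t10 14 (np.float64(362.0), np.float64(184.57142857142858))
t10 50 (np.float64(318.56), np.float64(168.76))
s10 6 (np.float64(210.16666666666666), np.float64(110.83333333333333))
s10 7 (np.float64(263.0), np.float64(114.71428571428571))
s10 36 (np.float64(240.02777777777777), np.float64(143.91666666666666))
[[353.9887 122.3287]
 [361.5448 184.8832]]
[[210.5702 111.1664]
 [262.8505 114.9548]]
```

View pics/ts10.png

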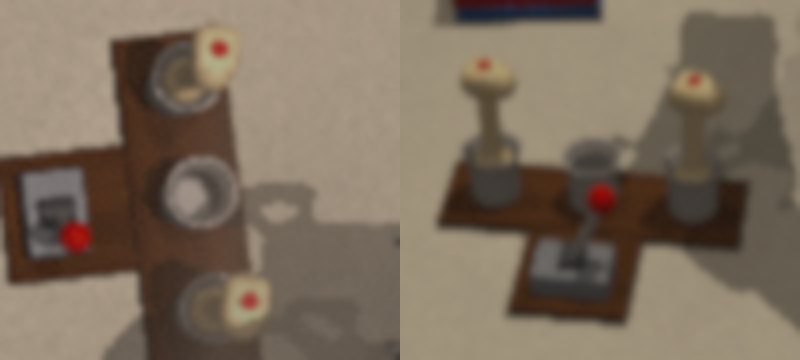

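```bash
python3 - <<'E'
from h import *
np.set_printoptions(precision=4,suppress=True)
Pt,Ps=arm.camera_params('top'),arm.camera_params('side')
B=tri([(Pt,(318.6,168.8)),(Ps,(240.0,143.9))]);print(B)
a=np.radians(7.7);ex=np.array([np.cos(a),np.sin(a),0]);ey=np.array([-np.sin(a),np.cos(a),0])
p=np.array([.557,-.212,.034])+.115*ey;print('pivot',p,'ball rel',[(B-p)@v for v in(ex,ey)],B[2]-p[2],np.degrees(np.arctan2((B-p)@ex,B[2]-.034)))
st=p-.11*ex;st[2]=.25;lo=st.copy();lo[2]=.07
print('start',st,rel(st,Rh(60)),rel(st,Rh(0)),arm.get_state()['joint_positions'])
E
```

```text
[ 0.5129 -0.1044  0.1117]
pivot [ 0.5416 -0.098   0.034 ] ball rel [np.float64(-0.02932670715550984), np.float64(-0.002446889247543362)] 0.0777219614611157 -20.67291803418642
start [ 0.4326 -0.1128  0.25  ] (array([ 0.1625,  0.0221, -0.0393]), array([ 22.35, -15.59, -68.5 ])) (array([ 0.1625,  0.0221, -0.0393]), array([ 73.99, -51.57, -55.64])) [ 47.0762  55.097    9.978   76.9723 -45.3567 110.8108  62.9489]
```

```bash
python3 -m creep '[[0.01,0.02,0,2,-1,-7,0],[0.02,0.03,-0.005,5,-3,-14,0],[0.04,0.035,-0.01,7,-5,-22,0],[0.06,0.04,-0.02,9,-7,-30,0],[0.09,0.04,-0.03,12,-9,-38,0],[0.12,0.04,-0.035,15,-11,-46,0],[0.15,0.04,-0.039,18,-13,-54,0],[0.155,0.04,-0.039,20,-14,-62,0],[0.155,0.04,-0.039,22,-15.6,-68.5,0],[0.155,0.04,-0.039,22,-15.6,-68.5,0]]' 40
python3 - <<'E'
from h import *
print(arm.get_state()['joint_positions'],rel([.4326,-.113,.07],Rh(60)))
E
```

```text
t: 27.95
tool_pos: [0.4343, -0.1071, 0.268]
tcp_rot: [[-0.0, 0.485, 0.875], [0.0, 0.875, -0.485], [-1.0, 0.0, -0.001]]
wrist_force: [0.1, 0.6, 0.6]
width: 0.0
[-15.22147794  19.15031961  33.90247726 115.53208713 -13.99925931
  49.2722563   -2.56448922] (array([ 0.1979, -0.006 ,  0.0015]), array([ 1.  , -0.03, -0.01]))
```

```bash
python3 -m creep '[[0.05,-0.003,0.001,1,0,0,0],[0.1,-0.006,0.001,1,0,0,0],[0.15,-0.006,0.001,1,0,0,0],[0.185,-0.006,0.001,1,0,0,0],[0.193,-0.006,0.001,1,0,0,0],[0.193,-0.006,0.001,1,0,0,0]]'
python3 -m creep '[[0,0.009,0.012,0,0,0,0],[0,0.018,0.024,0,0,0,0],[0,0.024,0.032,0,0,0,0],[0,0.03,0.04,0,0,0,0],[0,0.036,0.048,0,0,0,0],[0,0.042,0.056,0,0,0,0],[0,0.048,0.064,0,0,0,0],[0,0.054,0.072,0,0,0,0],[0,0.06,0.08,0,0,0,0],[0,0.06,0.08,0,0,0,0]]'
```

```text
t: 28.55
tool_pos: [0.4297, -0.1204, 0.0748]
tcp_rot: [[-0.002, 0.514, 0.858], [0.002, 0.858, -0.514], [-1.0, 0.001, -0.002]]
wrist_force: [0.1, -0.4, -0.0]
width: 0.0001
t: 29.55
tool_pos: [0.5325, -0.108, 0.0761]
tcp_rot: [[0.004, 0.51, 0.86], [0.001, 0.86, -0.51], [-1.0, 0.003, 0.003]]
wrist_force: [-0.4, -0.4, 0.6]
width: -0.0001
```

```bash
python3 -m creep '[[0,0.006,0.007,0,0,0,0],[0,0.01,0.011,0,0,0,0],[0,0.014,0.015,0,0,0,0],[0,0.017,0.019,0,0,0,0],[0,0.017,0.019,0,0,0,0]]'
python3 - <<'E'
from h import *
np.set_printoptions(precision=4,suppress=True)
Ps=snap('side','s11',(190,95,290,185),4)
print(red(cv2.imread('pics/s11_full.png'),(222,125,252,165)))
for th in(0,10,20,25,30,35,40,45):
    a=np.radians(7.7);ex=np.array([np.cos(a),np.sin(a),0]);t=np.radians(th)
    print(th,pix(Ps,np.array([.542,-.099,.034])+.08*(np.sin(t)*ex+[0,0,np.cos(t)]))[0])
E
```

```text
t: 30.05
tool_pos: [0.5511, -0.1041, 0.0755]
tcp_rot: [[-0.007, 0.512, 0.859], [0.002, 0.859, -0.512], [-1.0, -0.002, -0.007]]
wrist_force: [-9.8, -2.4, 4.4]
width: 0.0
None
0 [231.3235 142.9577]
10 [227.3855 142.9081]
20 [223.6253 143.4047]
25 [221.8514 143.8519]
30 [220.1678 144.4261]
35 [218.5882 145.1217]
40 [217.1247 145.932 ]
45 [215.7885 146.8496]
```

```bash
python3 -m creep '[[0,0.002,0.0025,0,0,0,0],[0,0.004,0.005,0,0,0,0],[0,0.004,0.005,0,0,0,0],[0,0.004,0.005,0,0,0,0]]'
python3 - <<'E'
from h import *
np.set_printoptions(precision=4,suppress=True)
snap('side','s12',(190,95,290,185),4);snap('top','t12',(270,110,370,200),4)
cv2.imwrite('pics/ts12.png',np.hstack([cv2.imread('pics/t12.png'),cv2.imread('pics/s12.png')]))
E
```

```text
t: 30.5
tool_pos: [0.552, -0.1039, 0.075]
tcp_rot: [[-0.016, 0.513, 0.858], [0.003, 0.858, -0.513], [-1.0, -0.005, -0.015]]
wrist_force: [-19.0, -2.8, 9.4]
width: -0.0001
```

View pics/ts12.png

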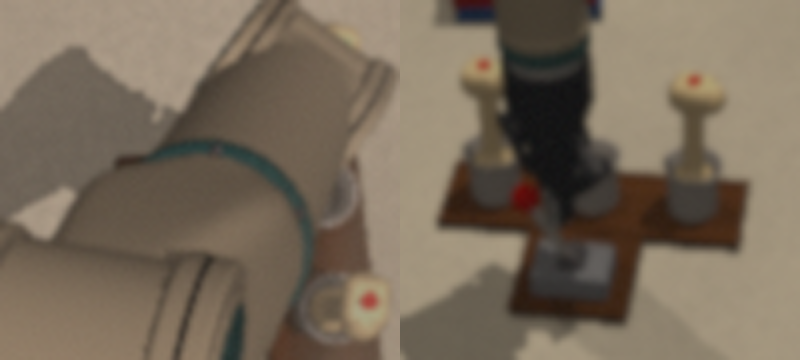

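Force rises with no travel, so the lever is at its stop (ball at side (221,145), about 27°). Backing off and checking.

```bash
python3 -m creep '[[0,-0.02,-0.026,0,0,0,0],[0,-0.04,-0.052,0,0,0,0],[-0.04,-0.06,-0.078,0,0,0,0],[-0.09,-0.06,-0.078,0,0,0,0],[-0.14,-0.06,-0.078,0,0,0,0],[-0.18,-0.06,-0.078,0,0,0,0]]'
python3 -m creep '[[0,0.08,-0.03,0,0,0,0],[0,0.16,-0.06,0,0,0,0],[0,0.2,-0.1,0,0,0,0],[0,0.25,-0.12,0,0,0,0],[0,0.3,-0.15,0,0,0,0],[0,0.35,-0.17,0,0,0,0],[0,0.35,-0.17,0,0,0,0],[0,0.35,-0.17,0,0,0,0]]'
python3 - <<'E'
from h import *
np.set_printoptions(precision=4,suppress=True)
Ps=snap('side','s13',(170,95,295,185),3.2);Pt=snap('top','t13',(150,100,400,230),1.6)
for c,bs in(('t13',((340,110,362,140),(350,170,380,195),(305,145,335,185))),('s13',((200,100,220,120),(250,100,275,130),(213,130,250,160)))):
  im=cv2.imread(f'pics/{c}_full.png').astype(int)
  for u0,v0,u1,v1 in bs:
    q=im[v0:v1,u0:u1];k=q[...,2]-(q[...,1]+q[...,0])/2
    m=k>60;ys,xs=np.nonzero(m);print(c,m.sum(),(xs.mean()+u0,ys.mean()+v0) if m.any() else k.max())
a=cv2.imread('pics/t13.png');b=cv2.imread('pics/s13.png');h=max(a.shape[0],b.shape[0])
f=lambda i:cv2.copyMakeBorder(i,0,h-i.shape[0],0,0,cv2.BORDER_CONSTANT)
cv2.imwrite('pics/ts13.png',np.hstack([f(a),f(b)]))
E
```

```text
t: 31.2
tool_pos: [0.4643, -0.1148, 0.2589]
tcp_rot: [[0.005, 0.512, 0.859], [0.001, 0.859, -0.512], [-1.0, 0.003, 0.004]]
wrist_force: [1.8, 0.3, -0.3]
width: -0.0002
t: 32.0
tool_pos: [0.4964, 0.2774, 0.2567]
tcp_rot: [[0.003, 0.509, 0.861], [0.003, 0.861, -0.509], [-1.0, 0.004, 0.001]]
wrist_force: [0.0, 0.5, 0.1]
width: -0.0003
t13 15 (np.float64(354.4), np.float64(121.6))
t13 14 (np.float64(362.0), np.float64(184.57142857142858))
t13 47 (np.float64(315.8723404255319), np.float64(147.95744680851064))
s13 9 (np.float64(210.33333333333334), np.float64(110.88888888888889))
s13 9 (np.float64(263.0), np.float64(115.0))
s13 42 (np.float64(221.07142857142858), np.float64(143.04761904761904))
```

View pics/ts13.png

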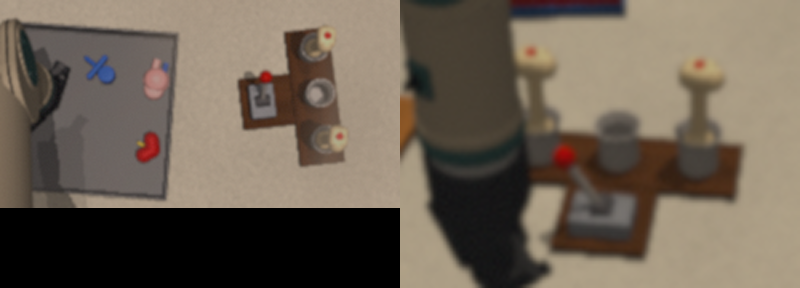

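```bash
python3 -c "
from h import *
print(arm.get_state()['wrist_force'],arm.finish_job())"
```

```text
the job is handed in; nothing more can be done
[-0.42797618 -0.30139913 -0.25125492] None
```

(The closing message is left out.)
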